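# Shut and latch the tea box

## Robot

A 6-joint arm with a two-finger parallel gripper is mounted at the origin on a cart in front of the work surface, level with it; the furniture and walls round the work are solid. World frame = base frame: x ahead of the robot, y to its left, z up, the work surface at z = 0. Lengths are in m, angles in rad, forces in N, time in s.
With the tool pointing down it reaches from about 0.325 to 0.925 m from the base axis. Payload 3.1 kg.
Tool frame: the origin (TCP) lies between the finger pads; the fingertips stand 14 mm ahead of it and the grasp point (between the pads) lies 5 mm behind it (bot.tip_extent is the distance from the TCP to the fingertips, in m); x points along the fingers, y is the direction in which the jaws open and shut, and the axes are right-handed (so a half turn about x gives the same grasp; the last joint's range is limited). The gripper opens to 85 mm and grips with 20 to 120 N. Pads are 22 mm wide; open, the fingers measure 114 mm over their backs; the gripper's body (76 mm by 85 mm) begins 54 mm behind the grasp point. The pads swing forward as they close: fully open they stand 13 mm farther back than shut.
Start: joints at [1.146, 0.217, 1.613, -0, 1.311, -0.112], TCP at [0.192, 0.595, 0.245] pointing down, gripper open.
Joint ranges: [-2.75, 2.75], [-0.78, 2.1], [0.31, 2.55], [-1.13, 4.27], [0.13, 2.63], [-2.58, 2.58]. Speed limits (rad/s): [2.79, 2.79, 3.14, 3.14, 3.14, 3.14].

## Interface

Orientations are given as a 3x3 rotation matrix whose columns are the frame's x, y, z axes.
In Python, from plant import status, capture, get_calibration, ticket, bot gives the robot as it stands.
- The arm moves only by the tool servo_tool, never from a script. Its argument "plan" is a list of rows, each an object of numbers: "tx", "ty", "tz": the shift along the tool's x, y, z in m; "rx", "ry", "rz": the turn, a rotation vector about the tool's x, y, z in rad; "grip": the opening in per cent of the stroke, from 0 (shut) to 100 (fully open). In form: [{"tx": .., "ty": .., "tz": .., "rx": .., "ry": .., "rz": .., "grip": ..}, ...]. A call has 1 to 8 rows; each row shifts and turns the commanded pose from where the row before left it, along the tool's axes as they then stand; what a row does not reach is not made up. A row lasts 1/8 s, in which the tool goes at most 62.5 mm and 10.7 degrees, less where a joint would pass 70% of its speed; a pose out of reach is approached as far as the arm can. A call with a gripper value outside its range is refused whole. The fingers move at their own pace and stop on an object; the grip force is fixed at half the most. Time passes only in rows, so rows that do not move let the fingers close. It gives the time, the measured TCP pose, the force and the opening at its end, in the units of the state.
- status.state(): the state, without advancing time (a new reading comes with each control period).
- capture(name): name is "scene" or "top"; returns (picture, depth): 420x560x3 uint8, red, green, blue; 420x560 float32, m along the optical axis (not along the pixel's ray), 0 where there is no reading.
- get_calibration(name): a dict with "K" (3x3 intrinsics, pixels), "D" ([k1, k2, p1, p2, k3] as OpenCV has them; the pictures are not rectified), "origin" and "attitude" of the camera in the world. Camera axes: x right, y down, z forward; pixel columns grow to the right and rows downward; lengths in m; the calibration is good to about 2 mm. A picture is of the moment at which its call begins. get_calibration takes no time and is no camera call.
- ticket.finish_job(): hands the job in, once; it reports no verdict.
The state is a dict: "clock": time; "joint_positions": joint angles; "joint_velocities": joint speeds; "joint_efforts": joint torques, N m; "tcp_pos": TCP position; "orientation": TCP orientation; "contact_force": force on the tool from outside, world axes, zero at the start; "torque": the same for the moment, N m; "grip_width": finger opening in m.
Only numpy, scipy, OpenCV 4.12 (cv2) and the standard library are available. Lean on these libraries where they do the work, as an engineer would, in place of code of your own. Each camera call takes 0.05 s, during which the arm holds its last target.

## Task

Close the lid of the wooden tea box fully, then turn the steel turnbutton on its front rail until it lies square across the lid's edge, so that the lid is locked shut. Either way of turning is fine; let go at the end, and leave the jars, the tin and the pepper mill standing where they are.

Things in the scene. Friction and masses are not known exactly. Their poses are not given: they have to be found in the camera images.
- tea_box: Plywood tea box holding sachets, fixed to the worktop. 160 mm deep (x), 180 wide (y), 85 high; origin at the centre of its underside, z up. Its hinge is at the back (own +x); its front (own -x) faces the robot roughly. A darker rail, 34 mm wide, runs along the front top edge, level with the shut lid (85 mm above the worktop), and carries the turnbutton.
- lid_hinge (a point): Middle of the hinge axis of the lid, on the box: in the box's frame 80 mm behind its centre, 83 mm above the worktop. The axis runs along the box's y.
- tea_lid (a joint): Angle of the lid about its hinge, rad: 0 = fully shut, resting flush with the front rail; positive = front edge raised (at start about 0.4 to 1.0). It stays where it is left; a push of 1 to 2 N near its front edge turns it.
- lid_edge (a point): Middle of the front edge of the lid, on its upper (outer) face; moves with the lid. The lid is a plain wooden plate with a flat inlay, no knob, 124.5 mm from hinge axis to front edge, 180 mm wide, 8 mm thick; upper face 2 mm above the hinge axis when shut.
- turnbutton (a joint): Angle of the turnbutton about its upright pivot, rad, anticlockwise from above positive: 0 = along the front rail, lid free (start within 0.35 of it); +1.57 or -1.57 = square across the seam, one end 12 mm over the lid's front edge, barring it. Turns either way, stops at 1.75 and -1.75, stays where left; friction moment 0.06 N m.
- turnbutton_grip (a point): On the pivot, half-way up the black thumb ridge: 64 mm in front of the box's centre, 107 mm above the worktop. Steel bar 64 x 16 x 6 mm pivoted at its middle, 4 mm above rail and shut lid, top face 95 mm above the worktop; on it the ridge, 10 mm thick, 40 long, up to 118 mm. Axes turn with the button: y along bar and ridge, x across the ridge (pinch this way).
- honey_jar: Bystander, loose: glass honey jar with a grey lid, 71 mm across, 110 mm tall. Origin at the centre of its underside.
- tin_small: Bystander, loose: small food tin, 75 mm across, 58 mm tall. Origin at the centre of its underside.
- spice_jar: Bystander, loose: spice jar with a mustard-yellow cap, 42 mm across, 106 mm tall. Origin at the centre of its underside.
- pepper_mill: Bystander, loose: turned wooden pepper mill, 58 mm across, 170 mm tall. Origin at the centre of its underside.

How it is judged:
On the way, in this order (a step that is already met when the one before it is completed fails the run):
1. the lid is shut (within 0.04 rad) (value of joint tea_lid below 0.04 rad), for 0.2 s.
2. the turnbutton lies across the edge of the shut lid (at least 1.25 rad from along the rail) (value of joint tea_lid below 0.04 rad and (value of joint turnbutton above 1.25 rad or value of joint turnbutton below -1.25 rad)), for 0.2 s.
At the end, for the whole second after the job is handed in: The lid is shut to within 0.04 rad (5 mm at its front edge), the turnbutton stands 1.25 rad or more from along the rail, to either side (within 0.32 rad of square across the lid's edge), and is at rest (all of step 2 and velocity of joint turnbutton between -0.05 and 0.05 rad/s); the robot touches nothing.
It fails at once if the honey jar is moved by more than 30 mm (distance of honey_jar from where it was at the start of the episode above 0.03 m).
It fails at once if the small tin is moved by more than 30 mm (distance of tin_small from where it was at the start of the episode above 0.03 m).
It fails at once if the spice jar is moved by more than 30 mm (distance of spice_jar from where it was at the start of the episode above 0.03 m).
It fails at once if the pepper mill is moved by more than 30 mm (distance of pepper_mill from where it was at the start of the episode above 0.03 m).
It also fails if it takes over 43 s, if anything falls off the work surface, if the arm or the gripper's body presses on something with over 40 N, if the wrist force passes 120 N, or if a joint passes its speed limit or range.

## Working session

There is one attempt and no reset: what is moved stays moved. The work goes in short steps, Python scripts to look and compute and a tool call to move; the robot and the scene stay as the last step left them, time stands still between calls to the robot, and variables do not carry over. Pictures are saved under pics/ and viewed, and the job is handed in when it is done.

Besides the shell and the picture viewer there is one more tool, called after "Call:" by a JSON object that holds its "op" and its "data". servo_tool: Moves the arm, as the interface text tells. Its arguments: {"type":"object","properties":{"plan":{"type":"array"}},"required":["plan"]}

```bash
mkdir -p pics
cat > h.py <<'E'
import numpy as np, cv2
from plant import status, capture, get_calibration, ticket, bot
def cal(n):
    c=get_calibration(n); return np.array(c["K"],float),np.array(c["D"],float),np.array(c["origin"],float),np.array(c["attitude"],float)
def ray(n,uv):
    K,D,o,R=cal(n)
    if R.shape!=(3,3): raise Exception(R)
    p=cv2.undistortPoints(np.array(uv,float).reshape(-1,1,2),K,D).reshape(-1,2)
    return o,np.c_[p,np.ones(len(p))]@R.T
def plane(n,uv,z):
    o,d=ray(n,uv); return o+d*((z-o[2])/d[:,2])[:,None]
def depthpt(n,uv,depth):
    o,d=ray(n,uv); uv=np.array(uv,int).reshape(-1,2); return o+d*depth[uv[:,1],uv[:,0]][:,None]
E
python3 - <<'E'
from h import *
for n in("scene","top"):
    p,d=capture(n); cv2.imwrite(f"pics/{n}0.png",p[...,::-1]); np.save(f"pics/{n}0.npy",d); print(n,get_calibration(n))
print(status.state()); print(bot.tip_extent)
E
```

```text
scene {'K': array([[509.77876675,   0.        , 287.5272853 ],
       [  0.        , 509.77876675, 215.74692048],
       [  0.        ,   0.        ,   1.        ]]), 'D': array([0.04959715, 0.        , 0.        , 0.        , 0.        ]), 'origin': array([-0.01657467, -0.44628876,  0.84170724]), 'attitude': array([[ 0.66415241, -0.51031175,  0.54633644],
       [-0.74729254, -0.43230604,  0.50464378],
       [-0.02134111, -0.74343353, -0.66846926]])}
top {'K': array([[501.50677752,   0.        , 275.34441761],
       [  0.        , 501.50677752, 210.40266595],
       [  0.        ,   0.        ,   1.        ]]), 'D': array([-0.14205591,  0.        ,  0.        ,  0.        ,  0.        ]), 'origin': array([0.50969508, 0.12776183, 1.11645132]), 'attitude': array([[ 0.02609333, -0.99334768,  0.11215851],
       [-0.9996528 , -0.0255172 ,  0.00656942],
       [-0.00366375, -0.11229099, -0.99366861]])}
{'clock': 0.1, 'joint_positions': array([ 1.14580555e+00,  2.17740180e-01,  1.61481077e+00, -1.82467172e-06,
        1.31132275e+00, -1.12186775e-01]), 'joint_velocities': array([ 0.00178523, -0.00100765, -0.00394581, -0.00016216, -0.00020555,
        0.00109714]), 'joint_efforts': array([-1.36803879e-03, -3.98077369e+01, -3.04970741e+01, -2.28617118e-04,
        4.32177039e-03, -1.69175155e-05]), 'tcp_pos': array([0.19199912, 0.59401286, 0.24404133]), 'orientation': array([[-9.38897291e-04,  3.07726269e-01,  9.51474467e-01],
       [-2.07885817e-03,  9.51472230e-01, -3.07727596e-01],
       [-9.99997398e-01, -2.26690507e-03, -2.53615433e-04]]), 'contact_force': array([-0.22916949, -0.6049555 ,  0.67760683]), 'torque': array([ 0.01815755, -0.00047264, -0.09043502]), 'grip_width': 0.08554394017390192}
0.014
```

View pics/scene0.png

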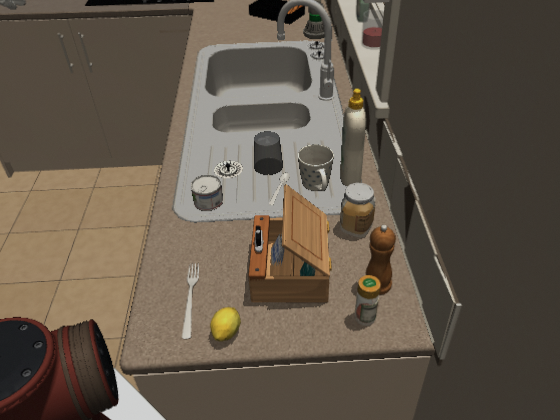

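View pics/top0.png

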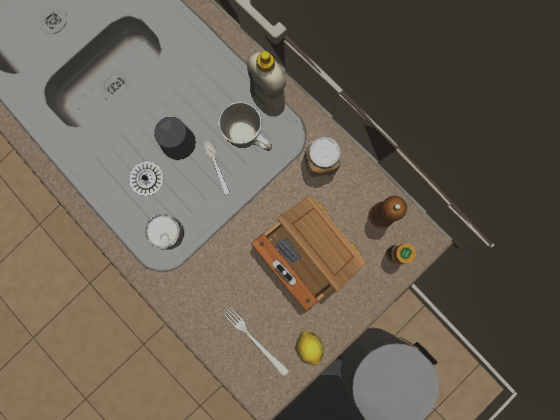

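The top view shows the box around (305,255): rail from (258,242) to (308,303), button at about (284,270), and the lid raised on the upper right. I'll zoom in on it.

Run:
```python
import cv2
p=cv2.imread("pics/top0.png"); cv2.imwrite("pics/topc.png",cv2.resize(p[190:320,240:380],None,fx=5,fy=4.6,interpolation=cv2.INTER_CUBIC))
p=cv2.imread("pics/scene0.png"); cv2.imwrite("pics/scenec.png",cv2.resize(p[180:310,235:345],None,fx=4.6,fy=4.6,interpolation=cv2.INTER_CUBIC))
```

```text
(no output)
```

View pics/topc.png

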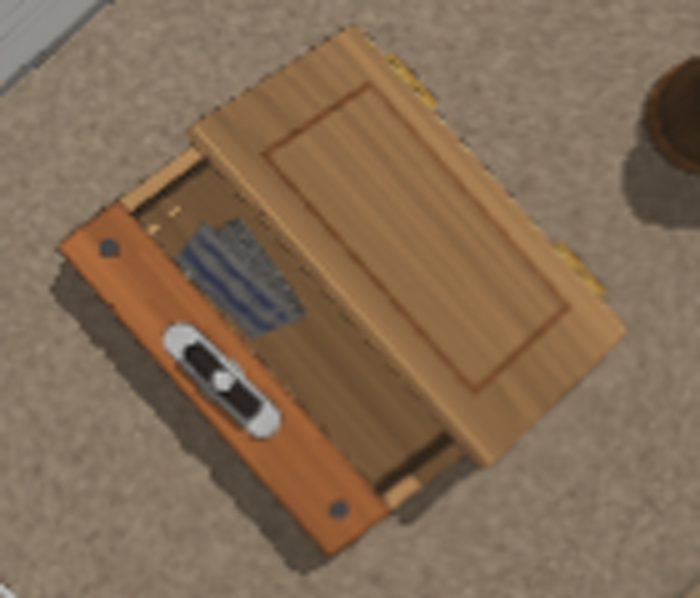

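View pics/scenec.png

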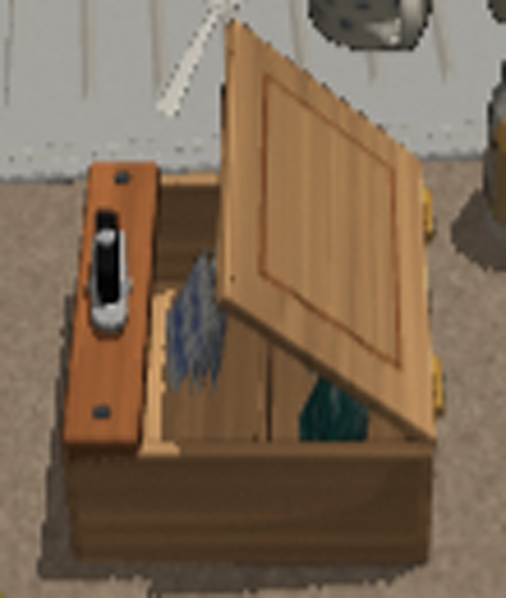

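Run:
```python
from h import *
f=lambda a:[(240+x/5-.4,190+y/4.6-.4) for x,y in a]
r=plane("top",f([(60,245),(331,555),(388,513),(122,202)]),.085); print("rail",r.round(4), [np.linalg.norm(r[i]-r[(i+1)%4]).round(4) for i in range(4)])
w=lambda v:v/np.linalg.norm(v)
yb=w((r[0]-r[1])[:2]+(r[3]-r[2])[:2]); xb=np.array([yb[1],-yb[0]]); print("xb",xb,"yb",yb,np.arctan2(xb[1],xb[0]))
fm=(r[0]+r[1])[:2]/2; rm=r.mean(0)[:2]
print("center",fm+xb*.08, rm+xb*.063)
b=plane("top",f([(172,333),(268,430)]),.095); print("bar",b, np.linalg.norm(b[0]-b[1]))
bb=plane("top",f([(222,381)]),.118); print("pivot top",bb)
C=(fm+xb*.08+rm+xb*.063)/2; piv=C-xb*.064; print("pivot exp",piv, "bar mid",b.mean(0))
dv=w((b[0]-b[1])[:2]); print("button ang",np.arctan2(np.dot(dv,-xb),np.dot(dv,yb)))
d=np.load("pics/top0.npy")
for q in f([(195,135),(484,458),(215,160),(450,420),(352,30),(620,328),(330,290),(90,245),(330,530)]):
    P=depthpt("top",[q],d)[0]; print(np.round(P,4),"box frame",np.dot(P[:2]-C,xb).round(4),np.dot(P[:2]-C,yb).round(4))
ds=np.load("pics/scene0.npy")
g=lambda a:[(235+x/4.6-.4,180+y/4.6-.4) for x,y in a]
for q in g([(235,40),(232,290),(428,430),(110,300),(90,430),(110,230)]):
    P=depthpt("scene",[q],ds)[0]; print("s",np.round(P,4),"box",np.dot(P[:2]-C,xb).round(4),np.dot(P[:2]-C,yb).round(4))
for n,q in dict(honey=(325,150),mill=(394,207),spice=(404,253),tin=(162,230),bottle=(265,60),mug=(240,120)).items():
    print(n,depthpt("top",[q],d)[0].round(3))
```

```text
rail [[0.5577 0.1817 0.085 ]
 [0.4232 0.0672 0.085 ]
 [0.4422 0.0444 0.085 ]
 [0.5776 0.1567 0.085 ]] [np.float64(0.1766), np.float64(0.0297), np.float64(0.1759), np.float64(0.0319)]
xb [ 0.64310537 -0.7657777 ] yb [0.7657777  0.64310537] -0.8722497518652345
center [0.54188089 0.06318874] [0.54068979 0.06425529]
bar [[0.51960354 0.1344932  0.095     ]
 [0.47802418 0.09454814 0.095     ]] 0.05765805410384517
pivot top [[0.49927557 0.11400353 0.118     ]]
pivot exp [0.5001266  0.11273179] bar mid [0.49881386 0.11452067 0.095     ]
button ang 0.06680745130661403
[0.6005 0.1274 0.1687] box frame -0.0107 0.0863
[0.4706 0.0151 0.165 ] box frame -0.0082 -0.0854
[0.5907 0.1195 0.1651] box frame -0.011 0.0737
[0.486  0.0286 0.1687] box frame -0.0087 -0.0649
[0.6574 0.0636 0.0877] box frame 0.0748 0.0888
[ 0.5263 -0.0496  0.0854] box frame 0.0771 -0.0844
[0.5379 0.075  0.1708] box frame -0.0108 0.0047
[0.5581 0.1694 0.0825] box frame -0.0701 0.0809
[0.4341 0.0678 0.0836] box frame -0.0721 -0.0795
s [0.5921 0.1189 0.1724] box -0.0096 0.0744
s [0.4734 0.0145 0.1701] box -0.006 -0.0837
s [ 0.5245 -0.0491  0.0882] box 0.0756 -0.0854
s [0.4849 0.1002 0.0995] box -0.0642 -0.0197
s [0.4305 0.0604 0.0885] box -0.0687 -0.087
s [0.5032 0.1163 0.1194] box -0.0647 0.0046
honey [0.751 0.036 0.11 ]
mill [ 0.629 -0.094  0.167]
spice [ 0.543 -0.128  0.108]
tin [0.581 0.375 0.058]
bottle [0.883 0.16  0.251]
mug [0.839 0.221 0.012]
```

Call:
{"op": "servo_tool", "data": {"plan": [{"ty": -0.025,"tz": 0.031,"grip": 0},{"ty": -0.025,"tz": 0.031,"grip": 0},{"ty": -0.025,"tz": 0.031,"grip": 0},{"ty": -0.025,"tz": 0.031,"grip": 0},{"ty": -0.025,"tz": 0.031,"grip": 0},{"ty": -0.025,"tz": 0.031,"grip": 0},{"ty": -0.025,"tz": 0.031,"grip": 0},{"ty": -0.025,"tz": 0.031,"grip": 0}]}}

```text
$.plan[0]: bad value
```

Call:
{"op": "servo_tool", "data": {"plan": [{"ty": -0.025,"tz": 0.031,"grip": 0},{"ty": -0.025,"tz": 0.031,"grip": 0},{"ty": -0.025,"tz": 0.031,"grip": 0},{"ty": -0.025,"tz": 0.031,"grip": 0},{"ty": -0.025,"tz": 0.031,"grip": 0},{"ty": -0.025,"tz": 0.031,"grip": 0},{"ty": -0.025,"tz": 0.031,"grip": 0},{"ty": -0.022,"tz": 0.03,"grip": 0}]}}

```text
$.plan[0]: bad value
```

Call:
{"op": "servo_tool", "data": {"plan": [{"rx": 0.17,"grip": 0},{"rx": 0.17,"grip": 0},{"rx": 0.17,"grip": 0},{"rx": 0.17,"grip": 0},{"rx": 0.17,"grip": 0},{"rx": 0.17,"grip": 0},{"rx": 0.17,"grip": 0},{"rx": 0.17,"grip": 0}]}}

```text
$.plan[0]: bad value
```

Call:
{"op": "servo_tool", "data": {"plan": [{"rx": 0.17,"grip": 0},{"rx": 0.17,"grip": 0},{"rx": 0.17,"grip": 0},{"rx": 0.17,"grip": 0},{"rx": 0.02,"grip": 0},{"grip": 0}]}}

```text
$.plan[0]: bad value
```

Run:
```python
from h import *
s=status.state()
for k in("clock","joint_positions","tcp_pos","orientation","contact_force","grip_width"): print(k,np.round(s[k],4))
C=np.array([.5412,.0637]);xb=np.array([.643,-.766]);d=s["tcp_pos"][:2]-C; print("box",d@xb,d@[.766,.643])
p,d=capture("scene"); cv2.imwrite("pics/s1.png",p[...,::-1])
```

```text
clock 0.1
joint_positions [ 1.1458  0.2177  1.6148 -0.      1.3113 -0.1122]
tcp_pos [0.192 0.594 0.244]
orientation [[-9.000e-04  3.077e-01  9.515e-01]
 [-2.100e-03  9.515e-01 -3.077e-01]
 [-1.000e+00 -2.300e-03 -3.000e-04]]
contact_force [-0.2292 -0.605   0.6776]
grip_width 0.0855
box -0.6307558123302311 0.07350329443041836
```

View pics/s1.png

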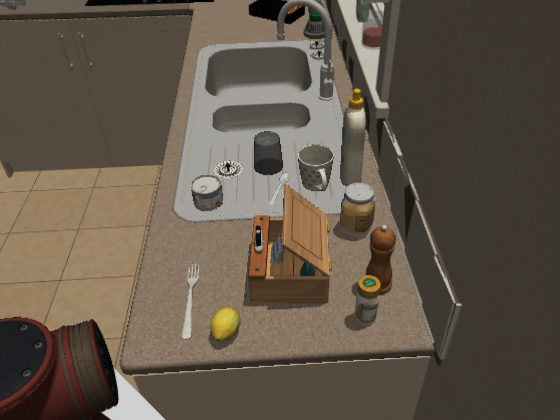

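The picture is unchanged and the arm hasn't moved, because the rows were refused. All seven fields are probably required.

Call:
{"op": "servo_tool", "data": {"plan": [{"tx": 0,"ty": -0.025,"tz": 0.031,"rx": 0,"ry": 0,"rz": 0,"grip": 0},{"tx": 0,"ty": -0.025,"tz": 0.031,"rx": 0,"ry": 0,"rz": 0,"grip": 0},{"tx": 0,"ty": -0.025,"tz": 0.031,"rx": 0,"ry": 0,"rz": 0,"grip": 0},{"tx": 0,"ty": -0.025,"tz": 0.031,"rx": 0,"ry": 0,"rz": 0,"grip": 0},{"tx": 0,"ty": -0.025,"tz": 0.031,"rx": 0,"ry": 0,"rz": 0,"grip": 0},{"tx": 0,"ty": -0.025,"tz": 0.031,"rx": 0,"ry": 0,"rz": 0,"grip": 0},{"tx": 0,"ty": -0.025,"tz": 0.031,"rx": 0,"ry": 0,"rz": 0,"grip": 0},{"tx": 0,"ty": -0.025,"tz": 0.031,"rx": 0,"ry": 0,"rz": 0,"grip": 0}]}}

```text
clock: 1.15
tcp_pos: [0.3671, 0.3268, 0.245]
orientation: [[-0.0, 0.308, 0.952], [-0.0, 0.952, -0.308], [-1.0, -0.0, -0.0]]
contact_force: [-0.2, 1.3, -1.0]
grip_width: -0.0
```

Call:
{"op": "servo_tool", "data": {"plan": [{"tx": 0,"ty": -0.025,"tz": 0.031,"rx": 0,"ry": 0,"rz": 0,"grip": 0},{"tx": 0,"ty": -0.025,"tz": 0.031,"rx": 0,"ry": 0,"rz": 0,"grip": 0},{"tx": 0,"ty": -0.025,"tz": 0.031,"rx": 0,"ry": 0,"rz": 0,"grip": 0},{"tx": 0,"ty": -0.025,"tz": 0.031,"rx": 0,"ry": 0,"rz": 0,"grip": 0},{"tx": 0,"ty": -0.025,"tz": 0.031,"rx": 0,"ry": 0,"rz": 0,"grip": 0},{"tx": 0,"ty": -0.025,"tz": 0.031,"rx": 0,"ry": 0,"rz": 0,"grip": 0},{"tx": 0,"ty": -0.025,"tz": 0.031,"rx": 0,"ry": 0,"rz": 0,"grip": 0},{"tx": 0,"ty": -0.022,"tz": 0.03,"rx": 0,"ry": 0,"rz": 0,"grip": 0}]}}

```text
clock: 2.15
tcp_pos: [0.5414, 0.0634, 0.2449]
orientation: [[-0.001, 0.308, 0.951], [0.0, 0.951, -0.308], [-1.0, -0.0, -0.001]]
contact_force: [-0.2, -0.0, 0.7]
grip_width: -0.0
```

Call:
{"op": "servo_tool", "data": {"plan": [{"tx": 0,"ty": 0,"tz": 0,"rx": 0.17,"ry": 0,"rz": 0,"grip": 0},{"tx": 0,"ty": 0,"tz": 0,"rx": 0.17,"ry": 0,"rz": 0,"grip": 0},{"tx": 0,"ty": 0,"tz": 0,"rx": 0.17,"ry": 0,"rz": 0,"grip": 0},{"tx": 0,"ty": 0,"tz": 0,"rx": 0.17,"ry": 0,"rz": 0,"grip": 0},{"tx": 0,"ty": 0,"tz": 0,"rx": 0.17,"ry": 0,"rz": 0,"grip": 0},{"tx": 0,"ty": 0,"tz": 0,"rx": 0.17,"ry": 0,"rz": 0,"grip": 0},{"tx": 0,"ty": 0,"tz": 0,"rx": 0.17,"ry": 0,"rz": 0,"grip": 0},{"tx": 0,"ty": 0,"tz": 0,"rx": 0.17,"ry": 0,"rz": 0,"grip": 0}]}}

```text
clock: 3.15
tcp_pos: [0.5408, 0.0647, 0.2449]
orientation: [[-0.001, 0.994, -0.107], [0.0, -0.107, -0.994], [-1.0, -0.001, 0.0]]
contact_force: [1.3, -0.0, 0.4]
grip_width: -0.0002
```

Call:
{"op": "servo_tool", "data": {"plan": [{"tx": 0,"ty": 0,"tz": 0,"rx": 0.17,"ry": 0,"rz": 0,"grip": 0},{"tx": 0,"ty": 0,"tz": 0,"rx": 0.17,"ry": 0,"rz": 0,"grip": 0},{"tx": 0,"ty": 0,"tz": 0,"rx": 0.17,"ry": 0,"rz": 0,"grip": 0},{"tx": 0,"ty": 0,"tz": 0,"rx": 0.17,"ry": 0,"rz": 0,"grip": 0},{"tx": 0,"ty": 0,"tz": 0,"rx": 0.02,"ry": 0,"rz": 0,"grip": 0}]}}

```text
clock: 3.78
tcp_pos: [0.5408, 0.0646, 0.2449]
orientation: [[-0.001, 0.696, -0.718], [-0.0, -0.718, -0.696], [-1.0, -0.001, 0.001]]
contact_force: [-0.2, 0.1, 0.0]
grip_width: 0.0002
```

Run:
```python
from h import *
s=status.state()
for k in("clock","joint_positions","tcp_pos","orientation","contact_force","grip_width"): print(k,np.round(s[k],4))
C=np.array([.5412,.0637]);xb=np.array([.643,-.766]);d=s["tcp_pos"][:2]-C; print("box",d@xb,d@[.766,.643])
p,d=capture("scene"); cv2.imwrite("pics/s2.png",p[...,::-1])
```

```text
clock 3.775
joint_positions [-0.0099  0.0469  1.8036 -0.      1.2918  0.7912]
tcp_pos [0.5408 0.0646 0.2449]
orientation [[-7.000e-04  6.959e-01 -7.181e-01]
 [-0.000e+00 -7.181e-01 -6.959e-01]
 [-1.000e+00 -5.000e-04  5.000e-04]]
contact_force [-0.1762  0.0745  0.0184]
grip_width 0.0002
box -0.0009536825402665131 0.0003237512503736322
```

View pics/s2.png

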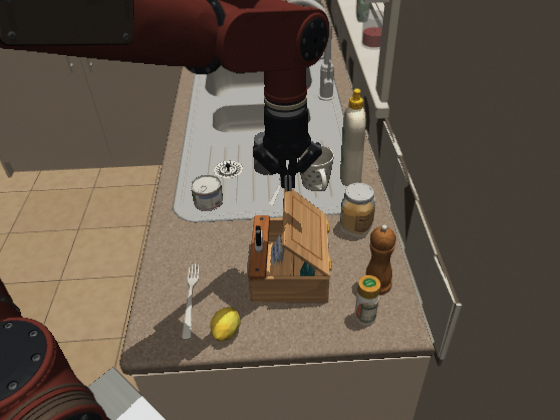

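The fingertip at (289,190) hangs about 60 mm above the middle of the lid's front edge. I'll press down, drifting slightly toward the front.

Call:
{"op": "servo_tool", "data": {"plan": [{"tx": 0.025,"ty": 0,"tz": 0,"rx": 0,"ry": 0,"rz": 0,"grip": 0},{"tx": 0.025,"ty": 0,"tz": 0,"rx": 0,"ry": 0,"rz": 0,"grip": 0},{"tx": 0.012,"ty": -0.001,"tz": 0,"rx": 0,"ry": 0,"rz": 0,"grip": 0},{"tx": 0.012,"ty": -0.002,"tz": 0,"rx": 0,"ry": 0,"rz": 0,"grip": 0},{"tx": 0.012,"ty": -0.002,"tz": 0,"rx": 0,"ry": 0,"rz": 0,"grip": 0},{"tx": 0.012,"ty": -0.002,"tz": 0,"rx": 0,"ry": 0,"rz": 0,"grip": 0}]}}

```text
clock: 4.58
tcp_pos: [0.5367, 0.0698, 0.1473]
orientation: [[0.001, 0.695, -0.719], [0.0, -0.719, -0.695], [-1.0, 0.001, -0.001]]
contact_force: [1.2, 0.8, 1.2]
grip_width: -0.0001
```

Call:
{"op": "servo_tool", "data": {"plan": [{"tx": 0.01,"ty": -0.003,"tz": 0,"rx": 0,"ry": 0,"rz": 0,"grip": 0},{"tx": 0.01,"ty": -0.003,"tz": 0,"rx": 0,"ry": 0,"rz": 0,"grip": 0},{"tx": 0.01,"ty": -0.003,"tz": 0,"rx": 0,"ry": 0,"rz": 0,"grip": 0},{"tx": 0.006,"ty": -0.001,"tz": 0,"rx": 0,"ry": 0,"rz": 0,"grip": 0},{"tx": 0.005,"ty": 0,"tz": 0,"rx": 0,"ry": 0,"rz": 0,"grip": 0}]}}

```text
clock: 5.2
tcp_pos: [0.5289, 0.077, 0.1058]
orientation: [[-0.001, 0.695, -0.719], [0.0, -0.719, -0.695], [-1.0, -0.001, 0.001]]
contact_force: [0.0, 1.3, 0.3]
grip_width: 0.0
```

Call:
{"op": "servo_tool", "data": {"plan": [{"tx": 0.003,"ty": 0,"tz": 0,"rx": 0,"ry": 0,"rz": 0,"grip": 0},{"tx": 0.003,"ty": 0,"tz": 0,"rx": 0,"ry": 0,"rz": 0,"grip": 0},{"tx": 0.001,"ty": 0,"tz": 0,"rx": 0,"ry": 0,"rz": 0,"grip": 0}]}}

```text
clock: 5.58
tcp_pos: [0.5291, 0.0768, 0.0991]
orientation: [[-0.0, 0.695, -0.719], [-0.0, -0.719, -0.695], [-1.0, -0.0, 0.0]]
contact_force: [-0.9, 0.1, 0.9]
grip_width: 0.0002
```

Run:
```python
from h import *
p,d=capture("scene"); cv2.imwrite("pics/s3.png",cv2.resize(p[150:320,220:420,::-1],None,fx=4,fy=3.5))
```

```text
(no output)
```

View pics/s3.png

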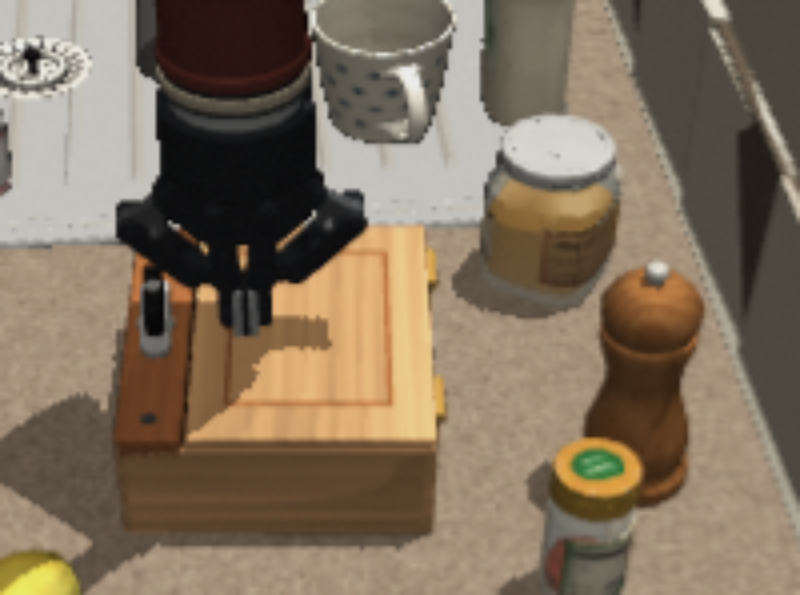

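The lid lies level with the rail (its front edge is at about x=190 in this crop), but the force hasn't risen yet. I'll press in small steps until contact shows.

Call:
{"op": "servo_tool", "data": {"plan": [{"tx": 0.0015,"ty": 0,"tz": 0,"rx": 0,"ry": 0,"rz": 0,"grip": 0},{"tx": 0.001,"ty": 0,"tz": 0,"rx": 0,"ry": 0,"rz": 0,"grip": 0}]}}

```text
clock: 5.88
tcp_pos: [0.5295, 0.0768, 0.0989]
orientation: [[-0.001, 0.695, -0.719], [-0.0, -0.719, -0.695], [-1.0, -0.0, 0.001]]
contact_force: [-6.3, -0.0, 14.3]
grip_width: 0.0002
```

Contact is now firm at 14 N and the TCP has stopped at 0.099 m, so the tips are at 85 mm and the lid is shut. Next I lift, open to 45% and move over the turnbutton.

Call:
{"op": "servo_tool", "data": {"plan": [{"tx": -0.01,"ty": 0,"tz": 0,"rx": 0,"ry": 0,"rz": 0,"grip": 0},{"tx": -0.03,"ty": 0,"tz": 0,"rx": 0,"ry": 0,"rz": 0,"grip": 0},{"tx": -0.035,"ty": 0,"tz": 0,"rx": 0,"ry": 0,"rz": 0,"grip": 45},{"tx": 0,"ty": -0.024,"tz": -0.002,"rx": 0,"ry": 0,"rz": 0,"grip": 45},{"tx": 0,"ty": -0.0235,"tz": -0.002,"rx": 0,"ry": 0,"rz": 0,"grip": 45},{"tx": 0,"ty": 0,"tz": 0,"rx": 0,"ry": 0,"rz": 0,"grip": 45}]}}

```text
clock: 6.62
tcp_pos: [0.4968, 0.115, 0.1704]
orientation: [[-0.003, 0.697, -0.717], [-0.0, -0.717, -0.697], [-1.0, -0.002, 0.002]]
contact_force: [1.4, 1.0, -0.3]
grip_width: 0.0384
```

Run:
```python
from h import *
p,d=capture("scene"); cv2.imwrite("pics/s4.png",cv2.resize(p[150:320,200:400,::-1],None,fx=4,fy=3.5))
p,d=capture("top"); cv2.imwrite("pics/t4.png",cv2.resize(p[180:330,230:390,::-1],None,fx=4,fy=4))
s=status.state();print(s["tcp_pos"],s["grip_width"])
```

```text
[0.49836332 0.11401599 0.17089108] 0.03840543580890515
```

View pics/s4.png

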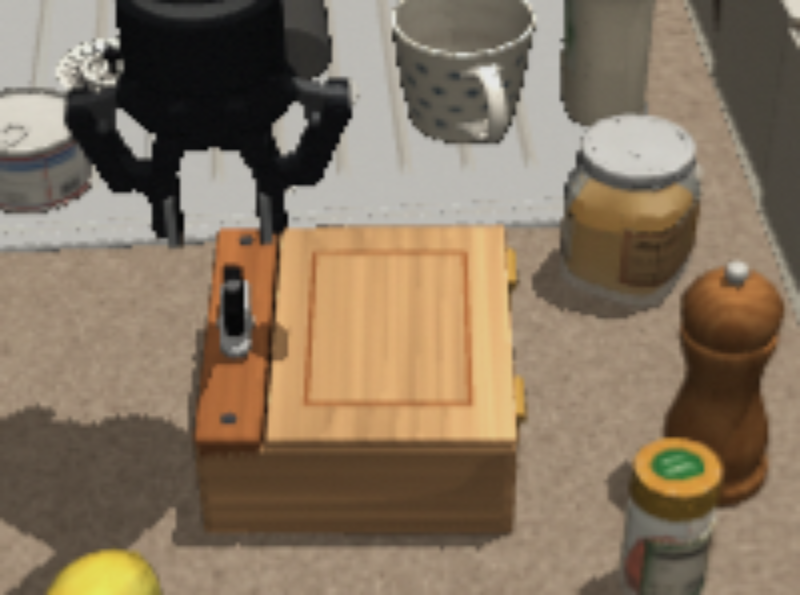

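View pics/t4.png

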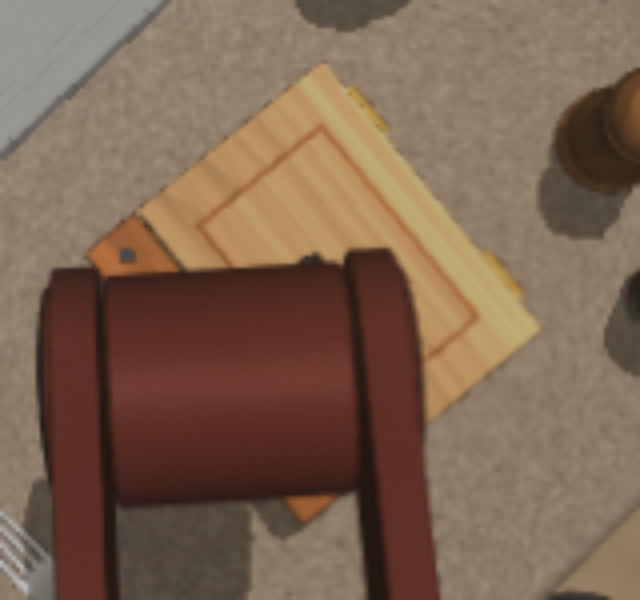

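The lid is shut flush. The fingers (crop 170–265, 240) straddle the ridge (235,300), but the midpoint looks slightly left, so I'll check the pivot by casting a ray before descending.

Run:
```python
from h import *
K,D,o,R=cal("scene")
for P in [(0.4995,.1135,.118),(0.4995,.1135,.095),(.4984,.114,.158)]:
    u=cv2.projectPoints(np.array([P]),cv2.Rodrigues(R.T)[0],-R.T@o,K,D)[0].ravel(); print(P,((u-[200,150])*[4,3.5]).round(1))
# ridge top in scene: crop ~(234,268)-(234,285?)
print(plane("scene",[(200+234/4,150+285/3.5)],.118),plane("scene",[(200+235/4,150+312/3.5)],.095))
```

```text
(0.4995, 0.1135, 0.118) [233.1 285.7]
(0.4995, 0.1135, 0.095) [235.7 313.6]
(0.4984, 0.114, 0.158) [226.1 235.8]
[[0.50024373 0.11358674 0.118     ]] [[0.50024104 0.1147543  0.095     ]]
```

Run:
```python
import cv2
from h import *
p=cv2.imread("pics/scene0.png"); cv2.imwrite("pics/s0z.png",cv2.resize(p[215:265,240:285],None,fx=12,fy=12,interpolation=cv2.INTER_NEAREST))
```

```text
(no output)
```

View pics/s0z.png

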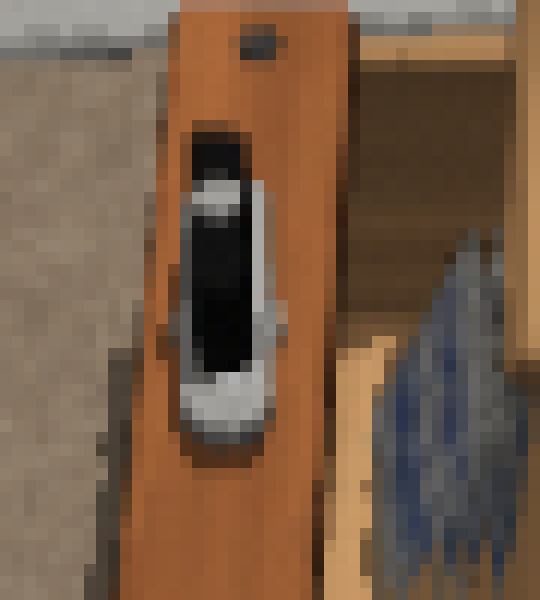

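The two views agree on the pivot at about (0.4997, 0.1137), with 1 mm to correct. The zoomed picture shows the ridge upright along the rail. Now descend and pinch.

Call:
{"op": "servo_tool", "data": {"plan": [{"tx": 0.015,"ty": 0.001,"tz": 0,"rx": 0,"ry": 0,"rz": 0,"grip": 45},{"tx": 0.015,"ty": 0,"tz": 0,"rx": 0,"ry": 0,"rz": 0,"grip": 45},{"tx": 0.012,"ty": 0,"tz": 0,"rx": 0,"ry": 0,"rz": 0,"grip": 45},{"tx": 0.01,"ty": 0,"tz": 0,"rx": 0,"ry": 0,"rz": 0,"grip": 45},{"tx": 0.005,"ty": 0,"tz": 0,"rx": 0,"ry": 0,"rz": 0,"grip": 45},{"tx": 0,"ty": 0,"tz": 0,"rx": 0,"ry": 0,"rz": 0,"grip": 45}]}}

```text
clock: 7.48
tcp_pos: [0.4996, 0.113, 0.1144]
orientation: [[-0.001, 0.695, -0.719], [-0.0, -0.719, -0.695], [-1.0, -0.0, 0.001]]
contact_force: [-0.7, -0.6, -0.0]
grip_width: 0.0384
```

Run:
```python
from h import *
p,d=capture("scene"); cv2.imwrite("pics/s5.png",cv2.resize(p[190:290,220:340,::-1],None,fx=6,fy=6))
```

```text
(no output)
```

View pics/s5.png

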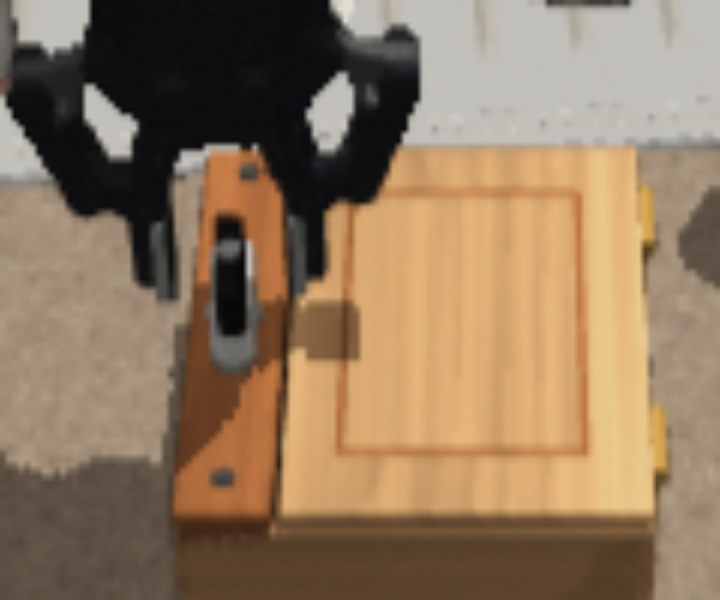

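The pads (165,260) and (298,260) sit symmetrically about the ridge (232,280), clear of the lid and bar. I'll close them.

Call:
{"op": "servo_tool", "data": {"plan": [{"tx": 0,"ty": 0,"tz": 0,"rx": 0,"ry": 0,"rz": 0,"grip": 0},{"tx": 0,"ty": 0,"tz": 0,"rx": 0,"ry": 0,"rz": 0,"grip": 0},{"tx": 0,"ty": 0,"tz": 0,"rx": 0,"ry": 0,"rz": 0,"grip": 0},{"tx": 0,"ty": 0,"tz": 0,"rx": 0,"ry": 0,"rz": 0,"grip": 0}]}}

```text
clock: 8.02
tcp_pos: [0.4998, 0.1138, 0.1156]
orientation: [[-0.0, 0.695, -0.719], [0.001, -0.719, -0.695], [-1.0, -0.001, -0.001]]
contact_force: [-2.7, 2.7, 5.9]
grip_width: 0.0083
```

Pinched at 8 mm, close to the ridge's 10 mm. I'll rotate anticlockwise, which is negative rx, while easing up 1 mm.

Call:
{"op": "servo_tool", "data": {"plan": [{"tx": -0.001,"ty": 0,"tz": 0,"rx": -0.06,"ry": 0,"rz": 0,"grip": 0},{"tx": 0,"ty": 0,"tz": 0,"rx": -0.1,"ry": 0,"rz": 0,"grip": 0},{"tx": 0,"ty": 0,"tz": 0,"rx": -0.1,"ry": 0,"rz": 0,"grip": 0},{"tx": 0,"ty": 0,"tz": 0,"rx": -0.1,"ry": 0,"rz": 0,"grip": 0}]}}

```text
clock: 8.52
tcp_pos: [0.4996, 0.1139, 0.1157]
orientation: [[-0.0, 0.905, -0.425], [0.002, -0.425, -0.905], [-1.0, -0.001, -0.001]]
contact_force: [-2.5, 3.5, 1.1]
grip_width: 0.0084
```

Call:
{"op": "servo_tool", "data": {"plan": [{"tx": 0,"ty": 0,"tz": 0,"rx": -0.1,"ry": 0,"rz": 0,"grip": 0},{"tx": 0,"ty": 0,"tz": 0,"rx": -0.1,"ry": 0,"rz": 0,"grip": 0},{"tx": 0,"ty": 0,"tz": 0,"rx": -0.1,"ry": 0,"rz": 0,"grip": 0},{"tx": 0,"ty": 0,"tz": 0,"rx": -0.1,"ry": 0,"rz": 0,"grip": 0},{"tx": 0,"ty": 0,"tz": 0,"rx": -0.1,"ry": 0,"rz": 0,"grip": 0},{"tx": 0,"ty": 0,"tz": 0,"rx": -0.1,"ry": 0,"rz": 0,"grip": 0},{"tx": 0,"ty": 0,"tz": 0,"rx": -0.1,"ry": 0,"rz": 0,"grip": 0},{"tx": 0,"ty": 0,"tz": 0,"rx": -0.1,"ry": 0,"rz": 0,"grip": 0}]}}

```text
clock: 9.52
tcp_pos: [0.4992, 0.1139, 0.1157]
orientation: [[-0.001, 0.936, 0.353], [0.002, 0.353, -0.936], [-1.0, -0.001, -0.002]]
contact_force: [-2.7, 3.1, 2.4]
grip_width: 0.0086
```

Call:
{"op": "servo_tool", "data": {"plan": [{"tx": 0,"ty": 0,"tz": 0,"rx": -0.1,"ry": 0,"rz": 0,"grip": 0},{"tx": 0,"ty": 0,"tz": 0,"rx": -0.1,"ry": 0,"rz": 0,"grip": 0},{"tx": 0,"ty": 0,"tz": 0,"rx": -0.1,"ry": 0,"rz": 0,"grip": 0},{"tx": 0,"ty": 0,"tz": 0,"rx": -0.04,"ry": 0,"rz": 0,"grip": 0},{"tx": 0,"ty": 0,"tz": 0,"rx": 0,"ry": 0,"rz": 0,"grip": 0},{"tx": 0,"ty": 0,"tz": 0,"rx": 0,"ry": 0,"rz": 0,"grip": 0}]}}

```text
clock: 10.28
tcp_pos: [0.4991, 0.1138, 0.1157]
orientation: [[-0.002, 0.767, 0.642], [0.001, 0.642, -0.767], [-1.0, -0.0, -0.002]]
contact_force: [-3.2, 4.2, 3.0]
grip_width: 0.0084
```

Run:
```python
from h import *
p,d=capture("scene"); cv2.imwrite("pics/s6.png",cv2.resize(p[190:290,220:340,::-1],None,fx=6,fy=6))
```

```text
(no output)
```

View pics/s6.png

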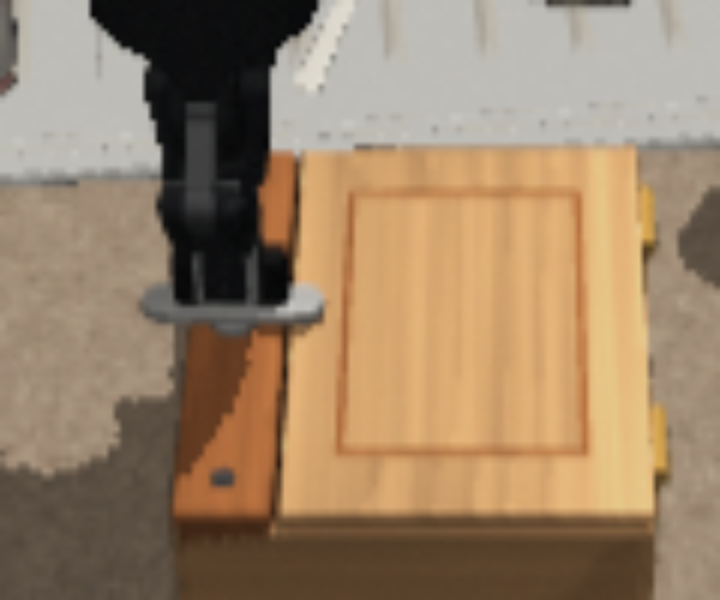

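The bar lies square across the seam, with its right end (320,300) over the lid edge at 290. Now release and rise straight up.

Call:
{"op": "servo_tool", "data": {"plan": [{"tx": 0,"ty": 0,"tz": 0,"rx": 0,"ry": 0,"rz": 0,"grip": 45},{"tx": 0,"ty": 0,"tz": 0,"rx": 0,"ry": 0,"rz": 0,"grip": 45},{"tx": 0,"ty": 0,"tz": 0,"rx": 0,"ry": 0,"rz": 0,"grip": 45},{"tx": -0.01,"ty": 0,"tz": 0,"rx": 0,"ry": 0,"rz": 0,"grip": 45},{"tx": -0.03,"ty": 0,"tz": 0,"rx": 0,"ry": 0,"rz": 0,"grip": 45},{"tx": -0.04,"ty": 0,"tz": 0,"rx": 0,"ry": 0,"rz": 0,"grip": 45},{"tx": -0.03,"ty": 0,"tz": 0,"rx": 0,"ry": 0,"rz": 0,"grip": 45},{"tx": 0,"ty": 0,"tz": 0,"rx": 0,"ry": 0,"rz": 0,"grip": 45}]}}

```text
clock: 11.32
tcp_pos: [0.5024, 0.1132, 0.2299]
orientation: [[0.008, 0.766, 0.643], [0.001, 0.643, -0.766], [-1.0, 0.007, 0.005]]
contact_force: [0.2, -0.4, -0.0]
grip_width: 0.0385
```

Run:
```python
from h import *
p,d=capture("scene"); cv2.imwrite("pics/s7.png",cv2.resize(p[150:350,180:420,::-1],None,fx=3,fy=3))
```

```text
(no output)
```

View pics/s7.png

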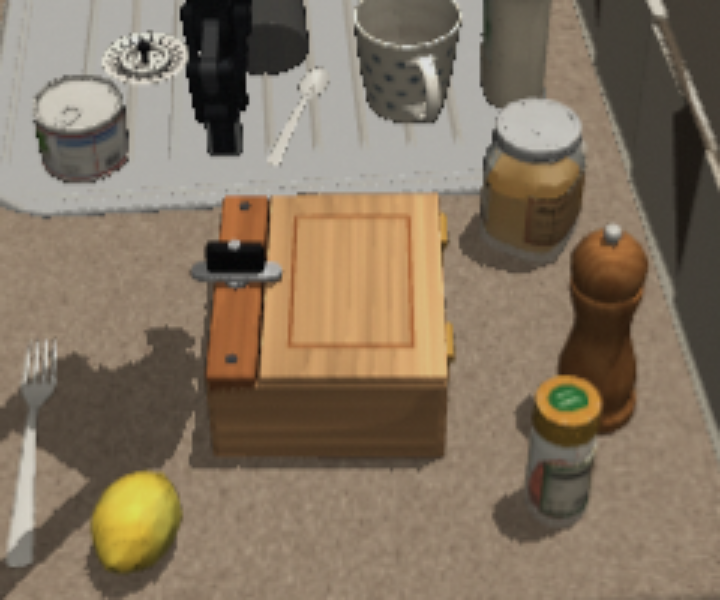

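The lid is shut, the button lies square (bar ends at 192,271 and 281,271), and the gripper is clear. The bystanders look untouched. One numeric check before handing in.

Run:
```python
from h import *
b=plane("scene",[(180+193/3,150+271/3),(180+281/3,150+271/3)],.095); v=b[1]-b[0]; a=np.arctan2(v[1],v[0]); print("len",np.linalg.norm(v),"angle from rail",abs(a-(-.872+np.pi/2)))
p,d=capture("scene")
for q in[(275,260),(275,350),(430,300),(230,330)]: print(depthpt("scene",[(180+q[0]/3,150+q[1]/3)],d)[0].round(4))
p0=cv2.imread("pics/scene0.png").astype(int); df=abs(p[...,::-1].astype(int)-p0).max(2)
for n,(u,v) in dict(honey=(358,205),spice=(368,298),mill=(381,255),tin=(207,190)).items(): print(n,df[v-12:v+12,u-8:u+8].mean().round(1))
ticket.finish_job()
```

```text
len 0.06120374442882793 angle from rail 1.564955954222016
[0.5299 0.106  0.0857]
[0.4657 0.0462 0.0878]
[ 0.569  -0.0028  0.0872]
[0.461  0.0835 0.0852]
honey 10.7
spice 8.1
mill 5.0
tin 10.9
the job is handed in; nothing more can be done
```

The tea box is shut and locked, and I handed the job in at about 11.5 s of the 43 s allowed; the hand-in gives no verdict.

- **Lid:** I pressed it down with closed fingers until contact was firm (14 N, fingertips at 85 mm). The lid's front edge then measured 86–88 mm high, against a nominal 85 mm and about 85 mm for the rail. That is within camera error and inside the 5 mm tolerance.
- **Turnbutton:** I pinched the ridge and turned it 1.5 rad anticlockwise, then let go and backed off upwards. Afterwards the bar measured 1.56 rad from the rail, square across the seam.
- **Robot:** The gripper was about 11 cm above the grip height, with contact force close to zero.
- **Bystanders:** The jars, tin and mill looked unmoved. Pixel patches at their positions differed only slightly from the first picture (5–11 grey levels), which I take to be shadow and noise. I did not re-measure their positions.

Two small disagreements came up. My first moves were refused because every row needs all seven fields, so nothing moved then. The pinch width read 8.4 mm, against the ridge's stated 10 mm, but the grip held through the turn.

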